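# Load a stamp blank into the engraver and hold it against the stops

### The job

Press the rectangular brass blank down flush into the rectangular nest of its grey carrier block, then bring the loaded carrier to the engraving machine and push it, flat on the machine's table, into the corner formed by the two dark steel stop bars: one long side square against the long rear stop and one end against the side stop. Finish while still holding the carrier and pressing it firmly against both stops, so that it can be clamped: do not let go. Leave the round blank, the carrier with the round nest and the loupe where they lie.

Things in the scene. Friction and masses are not known exactly. Their poses are not given: they have to be found in the camera images.
- blank: Solid brass stamp blank, a rectangular bar 24 (own x) by 50 (own y) by 12 mm thick (z), about 120 g, lying flat on the bench. Origin at the centre of its underside.
- carrier: Grey plastic carrier block 64 (own x) by 100 (own y) by 26 mm high, about 200 g, on the bench. Origin at the centre of its underside. Its top has a central rectangular nest 26 (x) by 52 (y) by 12 mm deep (floor 14 mm above the underside): the blank fits with 1 mm of play all round, flush with the top, no finger relief. Half a turn makes no difference.
- rear_stop: Long dark steel stop bar screwed to the machine's table, 18 (x) by 160 (y) by 10 mm high, across the machine (along its y). Origin: centre of underside. Contact face: 9 mm from it, looking to -x (front, robot side). The carrier drags on table and stops (friction 0.5 to 0.7): 6 to 10 N each way bears on both if it rests lightly on the table; a high, hard push tips it.
- side_stop: Short dark steel stop bar on the machine's table, 90 (x) by 18 (y) by 10 mm high, at right angles to the rear stop and to the robot's left of the carrier's place. Origin at the centre of its underside. Its contact face looks to the machine's -y, 9 mm from its origin.
- corner (a point): Inside corner of the two stops, on the table's surface (30 mm above the bench), with the machine's axes: +x points away from the robot into the rear stop's face, +y to the left into the side stop's face, z up. The carrier belongs at -x and -y of it: when home, its centre is 32 mm in -x and 50 mm in -y from here.
- engraver: Engraving machine fixed on the bench, 360 (x) by 340 (y) mm, front (-x) to the robot. Origin at the centre of its footprint. Flat table 310 by 270 mm, top 30 mm above the bench; side rails 48 mm high at 140 to 170 mm either side; front rail lower than the table. Gantry parked from 80 mm behind the origin (+x), 220 mm high; its spindle head, at the right, begins 68 mm behind the origin.
- carrier_round: Another grey carrier block of the same outer size, but with a round nest 36 mm across: leave alone. Origin at the centre of its underside.
- blank_round: A round brass blank, 34 mm across and 12 mm thick: leave alone. Origin at the centre of its underside.
- loupe: A small black loupe, 28 mm across and 22 mm high, on the bench: leave alone. Origin at the centre of its underside.

How it is judged (in metres and radians):
On the way:
1. the blank is pressed down flush in the carrier's nest (z of blank in the frame of carrier between 0.012 and 0.0158 m and horizontal distance between blank and carrier below 0.003 m and angle between the y axis of blank and the y axis of carrier, either way round below 0.12 rad and contact force between blank and carrier above 3 N), for 0.1 s.
At the end, for the whole second after the job is handed in: Blank flush in the nest (1.8 mm in height, 3 mm of centre); carrier flat on the table, centre within 2.5 mm of home in x and y, square within 0.03 rad, at rest, pressed with over 1.5 N against each of the two stops, the fingers still on it (over 1 N) (z of blank in the frame of carrier between 0.012 and 0.0158 m and horizontal distance between blank and carrier below 0.003 m and angle between the y axis of blank and the y axis of carrier, either way round below 0.12 rad and x of carrier in the frame of corner between -0.0345 and -0.0295 m and y of carrier in the frame of corner between -0.0525 and -0.0475 m and z of carrier in the frame of corner between -0.002 and 0.002 m and angle between the y axis of carrier and the y axis of corner, either way round below 0.03 rad and angle between carrier's own z axis and vertical below 0.03 rad and contact force between carrier and rear_stop above 1.5 N and contact force between carrier and side_stop above 1.5 N and contact force between the fingers and carrier above 1 N and linear speed of carrier below 0.01 m/s); the arm keeps its last pose, push and grip.
It fails at once if the round blank, the round-nest carrier or the loupe moved by more than 20 mm (distance of any of carrier_round, blank_round, loupe from where it was at the start of the episode above 0.02 m).
It also fails if it takes over 67 s, if anything falls off the work surface, if the arm or the gripper's body presses on something with over 40 N, if the wrist force passes 120 N, or if a joint passes its speed limit or range.

### The arm

A 6-joint arm with a two-finger parallel gripper is mounted at the origin on the work surface. World frame = base frame: x ahead of the robot, y to its left, z up, the work surface at z = 0. Lengths are in mm, angles in rad, forces in N, time in s.
With the tool pointing down it reaches from about 275 to 1000 mm from the base axis. Payload 8.4 kg.
Tool frame: the origin (TCP) lies at the very end of the fingers, on their centre line; the grasp point (between the pads) lies 19 mm behind it; z points along the fingers, y is the line along which they close (so a half turn about z gives the same grasp; the last joint's range is limited). The gripper opens to 85 mm and grips with 20 to 120 N. Pads are 22 mm wide; open, the fingers measure 114 mm over their backs; the gripper's body (76 mm by 85 mm) begins 54 mm behind the grasp point. The pads swing forward as they close: fully open they stand 13 mm farther back than shut.
Start: joints at [-1.157, 0.353, 1.633, -0, 1.155, -0.002], TCP at [252.45, -571.749, 231.281] pointing down, gripper open.
Joint ranges: [-2.63, 2.63], [-0.92, 2.1], [0.06, 2.66], [-1.3, 4.44], [0, 2.69], [-3.02, 3.02]. Speed limits (rad/s): [2.22, 2.22, 2.79, 3.14, 3.14, 3.14].

### API

Orientations are given as [roll, pitch, yaw] about the fixed x, y, z axes, in that order (R = Rz(yaw) Ry(pitch) Rx(roll)).
In Python, from rig import sensors, grab_frame, camera_params, order gives the robot as it stands. The module is installed in compiled form; this text tells all that it offers.
- The arm moves only by the tool move_arm, never from a script. Its argument "motion" is a list of rows, each a list of 7 numbers: the turn, a rotation vector about the tool's x, y, z in normalised numbers (1 is 2 pi rad), then the shift along the tool's x, y, z in parts of the range, where 1.0 means 0.4 m, then the finger opening in m, from 0 to 0.0854. A call has 1 to 8 rows; each row is the pose to reach, as a shift and turn from the pose commanded when the call began, along the tool's axes at that moment; what a row does not reach only later rows make up. A row lasts 1/8 s, in which the tool goes at most 62.5 mm and 10.7 degrees, less where a joint would pass 70% of its speed; a pose out of reach is approached as far as the arm can. A shift or turn number past 1, either way, is cut back to 1. A call with a gripper value outside its range is refused whole. The fingers move at their own pace and stop on an object; "grip_force" is the grip in N (left out, the last holds). Time passes only in rows, so rows that repeat a pose let the fingers close. It gives the time, the measured TCP pose, the force, the opening and the grip force at its end, in the units of the state.
- sensors.sense(): the state, without advancing time (a new reading comes with each control period).
- grab_frame(name): name is "scene" or "side" or "wrist"; returns (picture, depth): 420x560x3 uint8, red, green, blue; 420x560 float32, mm along the optical axis (not along the pixel's ray), 0 where there is no reading.
- camera_params(name): a dict with "camera_matrix" (3x3 intrinsics, pixels), "world_from_camera" (4x4, takes a point from camera to world coordinates). Camera axes: x right, y down, z forward; pixel columns grow to the right and rows downward; lengths in mm; the calibration is good to about 2 mm. A picture is of the moment at which its call begins: read the wrist's pose just before it. camera_params takes no time and is no camera call; for the wrist camera it gives the pose at the moment of the call.
- order.sign_off(): hands the job in; it is judged then, once.
The state is a dict: "clock": time; "qpos": joint angles; "qvel": joint speeds; "joint_efforts": joint torques, N m; "eef_pos": TCP position; "tcp_rot": TCP orientation; "contact_force": force on the tool from outside, world axes, zero at the start; "wrist_torque": the same for the moment, N m; "opening": opening from 0.0 (shut) to 1.0 (fully open); "grasp_force": force on a finger pad.
Only numpy, scipy, OpenCV 4.12 (cv2) and the standard library are available. Lean on these libraries where they do the work, as an engineer would, in place of code of your own. Each camera call takes 0.05 s, during which the arm holds its last target. There are 200 camera calls.

## Working session

There is one attempt and no reset: what is moved stays moved. The work goes in short steps, Python scripts to look and compute and a tool call to move; the robot and the scene stay as the last step left them, time stands still between calls to the robot, and variables do not carry over. Pictures are saved under pics/ and viewed, at most 10 in all, crops included, and the job is handed in when it is done.

Besides the shell and the picture viewer there is one more tool, called after "Call:" by a JSON object that holds its "method" and its "body", one argument or row to a line. move_arm: Moves the arm, as the interface text tells. Its arguments: {"type":"object","properties":{"motion":{"type":"array","items":{"type":"array","items":{"type":"number"}}},"grip_force":{"type":"number"}},"required":["motion"]}

```bash
mkdir -p pics; python3 - <<'E'
from rig import sensors, grab_frame, camera_params
import cv2,numpy as np
print(sensors.sense())
for n in("scene","side"):
    p,d=grab_frame(n); cv2.imwrite(f"pics/{n}0.png",p[:,:,::-1]); np.savez(f"{n}0.npz",p=p,d=d)
    c=camera_params(n); print(n,np.round(c["camera_matrix"],1).tolist(),np.round(c["world_from_camera"],3).tolist())
E
```

```text
{'clock': 0.0, 'qpos': array([-1.15738164e+00,  3.53663901e-01,  1.63415762e+00, -1.49110058e-05,
        1.15515741e+00, -2.42772511e-03]), 'qvel': array([-0.00109165,  0.0009095 ,  0.00046541,  0.00012212, -0.00075999,
        0.0012261 ]), 'joint_efforts': array([-1.01675487e-03, -6.05251622e+01, -3.42067623e+01, -1.38061189e-06,
        9.37240839e-03, -6.72412227e-06]), 'eef_pos': array([ 252.26383368, -571.30764126,  230.54177708]), 'tcp_rot': array([-3.14020634e+00,  1.02675580e-05,  4.15848452e-01]), 'contact_force': array([ 0.02952719, -0.35266491, -0.00542441]), 'wrist_torque': array([-0.05932454,  0.02658021, -0.01260399]), 'grasp_force': 0.0, 'opening': 1.0026140435486803}
scene [[413.9, 0.0, 279.1], [0.0, 413.9, 211.6], [0.0, 0.0, 1.0]] [[-0.848, 0.455, -0.272, 788.67], [0.53, 0.722, -0.445, 322.816], [-0.006, -0.522, -0.853, 765.641], [0.0, 0.0, 0.0, 1.0]]
side [[389.6, 0.0, 269.0], [0.0, 389.6, 217.9], [0.0, 0.0, 1.0]] [[0.864, -0.38, 0.329, 316.66], [-0.503, -0.669, 0.547, -468.973], [0.012, -0.639, -0.77, 603.014], [0.0, 0.0, 0.0, 1.0]]
```

View pics/scene0.png

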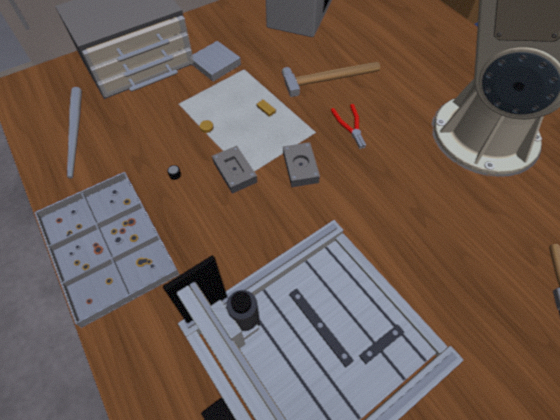

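View pics/side0.png

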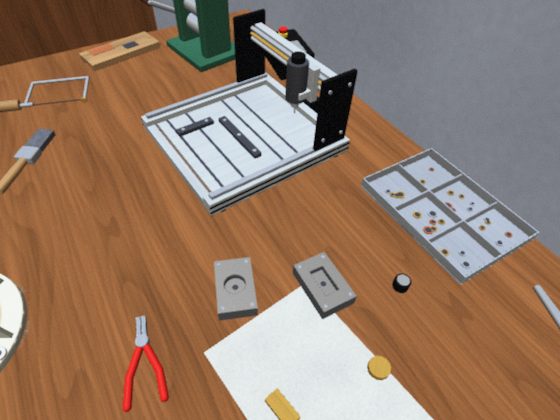

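The scene picture shows the rectangular blank at (266,107), its carrier at (235,167), the round-nest carrier at (300,165), the round blank at (207,126), the loupe at (174,172), the rear stop at (320,327) and the side stop at (382,343). The side picture shows the same things at blank (282,408), carrier (323,283), rear stop (240,137) and side stop (195,126).

```bash
cat > h.py <<'E'
import numpy as np,cv2
from rig import camera_params
def cast(c,uv,z):
    K=c["camera_matrix"];T=c["world_from_camera"];uv=np.atleast_2d(uv).astype(float)
    r=(T[:3,:3]@np.linalg.inv(K)@np.c_[uv,np.ones(len(uv))].T).T
    return T[:3,3]+r*((z-T[2,3])/r[:,2])[:,None]
def cloud(c,d):
    v,u=np.indices(d.shape);K=c["camera_matrix"];T=c["world_from_camera"]
    P=np.stack([(u-K[0,2])/K[0,0]*d,(v-K[1,2])/K[1,1]*d,d],-1)
    return P@T[:3,:3].T+T[:3,3]
def measure(n,c,p,d,seed,kind,z,r):
    """min-area rectangle, in world xy at height z, of the coloured blob near a seed pixel"""
    hsv=cv2.cvtColor(p,cv2.COLOR_RGB2HSV);H,S,V=cv2.split(hsv);W=cloud(c,d)
    m={"brass":(S>110)&(H>12)&(H<35)&(V>90),"grey":(S<60)&(V>60)&(V<175),"dark":(S<90)&(V<100)}[kind]
    if kind!="brass": m&=abs(W[...,2]-z)<5
    win=np.zeros_like(m);win[max(0,seed[1]-r):seed[1]+r,max(0,seed[0]-r):seed[0]+r]=1
    m=cv2.morphologyEx((m&win).astype(np.uint8),cv2.MORPH_OPEN,np.ones((2,2)))
    cs,_=cv2.findContours(m,cv2.RETR_EXTERNAL,cv2.CHAIN_APPROX_NONE)
    k=max(cs,key=cv2.contourArea)[:,0]
    q=cast(c,k,z)[:,:2]; R=cv2.minAreaRect(q.astype(np.float32))
    b=cv2.boxPoints(R);e=[b[1]-b[0],b[2]-b[1]];L=max(e,key=np.linalg.norm)
    mm=cv2.drawContours(np.zeros_like(m),[k[:,None]],-1,1,-1)>0
    print(n,"ctr",np.round(R[0],1),"sides",sorted(np.round(R[1],1)),"long axis deg %.2f"%(np.degrees(np.arctan2(L[1],L[0]))%180),"z med %.1f"%np.median(W[mm][:,2]),"n",mm.sum())
    return R
E
python3 - <<'E'
from h import *
S={"scene":dict(blank=(266,107),carrier=(235,164),cround=(300,162),rear=(320,327),side=(382,343)),
"side":dict(blank=(282,408),carrier=(323,283),cround=(235,287),rear=(240,137),side=(195,126))}
K=dict(blank=("brass",12,16),carrier=("grey",26,30),cround=("grey",26,30),rear=("dark",40,48),side=("dark",40,26))
for n in S:
    f=np.load(n+"0.npz");c=camera_params(n)
    for o,s in S[n].items(): measure(n+" "+o,c,f["p"],f["d"],s,*K[o])
E
```

```text
scene blank ctr [ 411.9 -345.8] sides [np.float64(23.1), np.float64(52.4)] long axis deg 98.73 z med 11.4 n 136
scene carrier ctr [ 574.1 -216.5] sides [np.float64(64.6), np.float64(102.4)] long axis deg 87.44 z med 25.3 n 1035
scene cround ctr [ 439.8 -147.3] sides [np.float64(63.9), np.float64(102.5)] long axis deg 68.20 z med 25.3 n 1014
scene rear ctr [621.2 183.6] sides [np.float64(17.3), np.float64(157.8)] long axis deg 94.03 z med 39.8 n 824
scene side ctr [548.4 265.4] sides [np.float64(17.3), np.float64(88.9)] long axis deg 4.15 z med 39.7 n 520
side blank ctr [ 410.9 -358.1] sides [np.float64(24.1), np.float64(47.9)] long axis deg 100.12 z med 13.2 n 533
side carrier ctr [ 575.  -226.5] sides [np.float64(65.6), np.float64(101.5)] long axis deg 87.06 z med 27.1 n 1961
side cround ctr [ 440.9 -157.5] sides [np.float64(63.2), np.float64(102.8)] long axis deg 68.54 z med 27.2 n 2001
side rear ctr [618.9 169.9] sides [np.float64(17.1), np.float64(159.9)] long axis deg 94.20 z med 41.4 n 284
side side ctr [546.7 252.2] sides [np.float64(24.8), np.float64(86.3)] long axis deg 8.23 z med 38.9 n 190
```

The two fixed cameras disagree by about 12 mm in y, so I'll use the wrist camera to decide between them. Moving above the blank with the grasp yaw (about 99 deg).

Units first: shifts go in shares of 0.4 m and turns go in shares of 2 pi rad. So 0.233 m is 0.5825, 0.204 m is 0.51, -1.32 rad is -0.2101.

Call:
{"method": "move_arm", "body": {
  "motion": [
    [0,0,-0.0263,0.0725,-0.0425,0,0.085],
    [0,0,-0.0525,0.145,-0.085,0,0.085],
    [0,0,-0.0788,0.2175,-0.1275,0,0.085],
    [0,0,-0.105,0.29,-0.17,0,0.085],
    [0,0,-0.1313,0.3625,-0.2125,0,0.085],
    [0,0,-0.1576,0.4375,-0.255,0,0.085],
    [0,0,-0.1838,0.51,-0.3,0,0.085],
    [0,0,-0.2101,0.5825,-0.3425,0,0.085]
  ]
}}

```text
clock: 1.1
eef_pos: [410.6, -351.2, 231.0]
tcp_rot: [-3.141, -0.0, 1.741]
contact_force: [-0.2, 0.7, -0.7]
opening: 0.993
grasp_force: 0.0
```

```bash
cat >> h.py <<'E'
def look(n,tag):
    from rig import sensors,grab_frame
    s=sensors.sense();c=camera_params(n);p,d=grab_frame(n)
    cv2.imwrite(f"pics/{tag}.png",p[:,:,::-1]);np.savez(tag+".npz",p=p,d=d,T=c["world_from_camera"],K=c["camera_matrix"])
    print("t %.2f"%s["clock"],np.round(s["eef_pos"],1),np.round(s["tcp_rot"],4),"F",np.round(s["contact_force"],1))
    return s,c,p,d
E
python3 - <<'E'
from h import *
s,c,p,d=look("wrist","w1")
print(np.round(c["camera_matrix"],1).tolist(),np.round(c["world_from_camera"],3).tolist())
E
```

```text
t 1.10 [ 410.6 -351.2  231. ] [-3.1412e+00 -5.0000e-04  1.7412e+00] F [-0.2  0.7 -0.7]
[[340.4, 0.0, 278.6], [0.0, 340.4, 212.5], [0.0, 0.0, 1.0]] [[0.986, 0.163, 0.044, 398.456], [0.169, -0.952, -0.254, -286.094], [0.0, 0.258, -0.966, 373.762], [0.0, 0.0, 0.0, 1.0]]
```

View pics/w1.png

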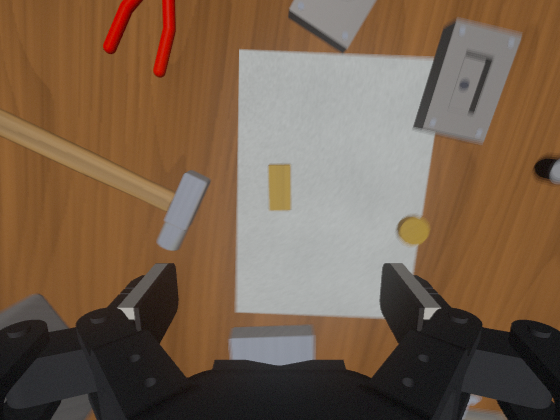

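The wrist view shows the blank at (280,187), the rectangular-nest carrier at (470,80) and the round blank at (414,230).

```bash
python3 - <<'E'
from h import *
f=np.load("w1.npz");c=dict(camera_matrix=f["K"],world_from_camera=f["T"])
measure("blank",c,f["p"],f["d"],(280,187),"brass",12,40)
measure("carrier",c,f["p"],f["d"],(470,80),"grey",26,80)
W=cloud(c,f["d"]);print(W[187,280],W[100,350],W[280,60])
E
```

```text
blank ctr [ 411.8 -354.3] sides [np.float64(21.5), np.float64(48.4)] long axis deg 100.23 z med 11.9 n 914
carrier ctr [ 573.8 -223. ] sides [np.float64(66.3), np.float64(100.4)] long axis deg 87.42 z med 26.0 n 7414
[ 411.51361175 -352.81416207   12.07309481] [ 468.00365598 -251.97833194    1.63531865] [ 171.48764475 -510.86054375    0.58660985]
```

To row units: 0.16 m is 0.4, 0.15 m is 0.375, -0.006 rad is -0.001.

Call:
{"method": "move_arm", "body": {
  "motion": [
    [0,0,-0.001,-0.0025,0,0.125,0.06],
    [0,0,-0.001,-0.0075,0.0025,0.25,0.06],
    [0,0,-0.001,-0.01,0.0025,0.375,0.06],
    [0,0,-0.001,-0.01,0.0025,0.4,0.06],
    [0,0,-0.001,-0.01,0.0025,0.4,0.06]
  ]
}}

```text
clock: 1.78
eef_pos: [411.9, -356.2, 71.5]
tcp_rot: [-3.141, -0.001, 1.741]
contact_force: [0.3, -0.4, 0.2]
opening: 0.699
grasp_force: 0.0
```

```bash
python3 - <<'E'
from h import *
s,c,p,d=look("wrist","w2")
q=(np.linalg.inv(c["world_from_camera"])@np.array([412,-355,12,1]))[:3];uv=c["camera_matrix"]@q;uv=(uv[:2]/uv[2]).astype(int);print(uv)
measure("blank",c,p,d,uv,"brass",12,70)
E
```

```text
t 1.77 [ 411.9 -356.2   71.5] [-3.1411e+00 -6.0000e-04  1.7415e+00] F [ 0.3 -0.4  0.2]
[280 229]
blank ctr [ 410.6 -354.9] sides [np.float64(23.4), np.float64(51.1)] long axis deg 100.18 z med 12.0 n 2955
```

View pics/w2.png

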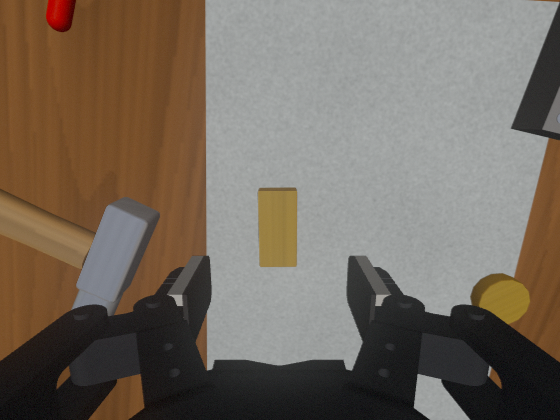

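The blank is centred between the fingers at (278,228), with a thin strip of its far end face visible at the top. Descending and gripping its upper part.

To row units: 0.066 m is 0.165, 0.06 m is 0.15, -0.007 rad is -0.0011.

Call:
{"method": "move_arm", "body": {
  "motion": [
    [0,0,-0.0011,0,-0.0025,0.1,0.06],
    [0,0,-0.0011,0,-0.0025,0.15,0.06],
    [0,0,-0.0011,0,-0.0025,0.165,0.06],
    [0,0,-0.0011,0,-0.0025,0.165,0.02],
    [0,0,-0.0011,0,-0.0025,0.165,0.02],
    [0,0,-0.0011,0,-0.0025,0.165,0.02],
    [0,0,-0.0011,0,-0.0025,0.165,0.02]
  ],
  "grip_force": 50
}}

```text
clock: 2.7
eef_pos: [411.8, -357.0, 6.9]
tcp_rot: [3.14, 0.002, 1.749]
contact_force: [-1.1, 0.6, 7.1]
opening: 0.258
grasp_force: 48.7
```

To row units: 0.172 m is 0.43, 0.13 m is 0.325, 0.225 rad is 0.0358.

Call:
{"method": "move_arm", "body": {
  "motion": [
    [0,0,0,0,0,-0.1,0.02],
    [0,0,0,0,0,-0.2125,0.02],
    [0,0,0.008,0.02,0.1,-0.2125,0.02],
    [0,0,0.0159,0.045,0.2125,-0.2125,0.02],
    [0,0,0.0239,0.075,0.325,-0.2125,0.02],
    [0,0,0.0358,0.1025,0.43,-0.2125,0.02],
    [0,0,0.0358,0.1025,0.43,-0.2125,0.02],
    [0,0,0.0358,0.1025,0.43,-0.2125,0.02]
  ]
}}

```text
clock: 3.7
eef_pos: [572.4, -285.3, 90.5]
tcp_rot: [-3.141, -0.0, 1.525]
contact_force: [-0.1, 1.0, -1.2]
opening: 0.258
grasp_force: 49.9
```

```bash
python3 - <<'E'
from h import *
s,c,p,d=look("wrist","w3"); print(s["opening"],s["grasp_force"],c["world_from_camera"][:3,3])
q=(np.linalg.inv(c["world_from_camera"])@np.array([573.8,-224,26,1]))[:3];uv=c["camera_matrix"]@q;uv=(uv[:2]/uv[2]).astype(int);print(uv)
measure("carrier",c,p,d,uv,"grey",26,150)
E
```

```text
t 3.70 [ 572.4 -285.3   90.5] [-3.141 -0.     1.525] F [-0.1  1.  -1.2]
0.25793978031423637 49.93776977062225 [ 574.34266388 -219.31159688  233.22152225]
[278 129]
carrier ctr [ 574.2 -223. ] sides [np.float64(64.0), np.float64(100.1)] long axis deg 87.20 z med 25.9 n 19087
```

View pics/w3.png

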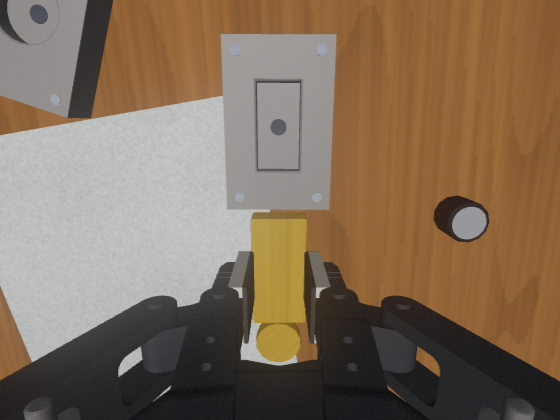

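The carrier is at (278,122) with its nest at (278,125). The blank is held straight between the pads, its top face around (279,270), and the round blank is below it on the bench at (278,340).

```bash
python3 - <<'E'
from h import *
f=np.load("w3.npz");c=dict(camera_matrix=f["K"],world_from_camera=f["T"]);p,d=f["p"],f["d"]
W=cloud(c,d);h=cv2.cvtColor(p,cv2.COLOR_RGB2HSV)
b=(h[...,1]>110)&(h[...,0]>12)&(h[...,0]<35)&(h[...,2]>90)&(W[...,2]>60)
for v in range(200,345,6): print(v,b[v].sum(),np.round(W[v,279],1),p[v,279])
zt=np.percentile(W[b][:,2],[5,25,50,75,95]);print(zt)
z=zt[3]; m=b&(W[...,2]>zt[2]-2.5)
k=max(cv2.findContours(m.astype(np.uint8),0,1)[0],key=cv2.contourArea)[:,0]
q=cast(c,k,zt[2])[:,:2];R=cv2.minAreaRect(q.astype(np.float32));print("top",R, np.median(p[m],0))
# nest: dark outline inside carrier
n=(abs(W[...,2]-14)<4);n[:70]=0;n[180:]=0;n[:,:240]=0;n[:,320:]=0
k=max(cv2.findContours(n.astype(np.uint8),0,1)[0],key=cv2.contourArea)[:,0]
print("nest floor",cv2.minAreaRect(cast(c,k,14)[:,:2].astype(np.float32)))
E
```

```text
200 0 [ 572.4 -266.5   25.9] [149 145 143]
206 2 [ 572.2 -270.3   26.1] [149 144 142]
212 38 [ 572.7 -258.6   85.1] [135 105  58]
218 55 [ 572.7 -258.8   94.3] [141 110  55]
224 57 [ 572.6 -261.1   95.4] [178 149  71]
230 58 [ 572.4 -263.8   95.2] [177 148  68]
236 58 [ 572.3 -266.5   95.3] [177 148  66]
242 57 [ 572.2 -269.    95.8] [178 147  66]
248 57 [ 572.1 -271.3   97.1] [179 149  67]
254 54 [ 571.9 -275.    94.6] [178 148  66]
260 51 [ 571.8 -277.3   95.8] [176 146  62]
266 53 [ 571.7 -280.    96. ] [178 148  63]
272 51 [ 571.6 -282.8   96. ] [177 146  61]
278 51 [ 571.4 -285.8   95.7] [178 148  62]
284 51 [ 571.3 -288.9   95.4] [176 147  59]
290 50 [ 571.2 -291.3   96.4] [177 147  62]
296 55 [ 571.  -294.7   95.6] [177 148  62]
302 51 [ 570.9 -297.4   96. ] [178 148  61]
308 54 [ 570.7 -300.8   95.4] [177 147  59]
314 53 [ 570.6 -304.    95.1] [177 146  58]
320 53 [ 570.4 -307.1   95.2] [178 147  59]
326 1 [ 567.9 -365.2   11.7] [177 147  59]
332 2 [ 567.6 -370.4   11.4] [178 148  63]
338 1 [ 567.4 -374.8   12.5] [176 145  56]
344 2 [ 567.2 -380.5   11.6] [175 145  57]
[ 93.90569277  95.0988419   95.55650447  96.03732    233.22152225]
top ((571.5125122070312, -282.9254455566406), (49.9503059387207, 23.690404891967773), 87.3798828125) [178. 148.  62.]
nest floor ((573.6561279296875, -222.4591064453125), (52.73590087890625, 26.503259658813477), 87.16305541992188)
```

To row units: 0.06 m is 0.15, 0.051 m is 0.1275, 0.003 rad is 0.0005.

Call:
{"method": "move_arm", "body": {
  "motion": [
    [0,0,0.0005,0.075,0,0,0.02],
    [0,0,0.0005,0.15,0,0.025,0.02],
    [0,0,0.0005,0.15,0,0.1,0.02],
    [0,0,0.0005,0.15,0,0.1275,0.02],
    [0,0,0.0005,0.15,0,0.1275,0.02]
  ]
}}

```text
clock: 4.38
eef_pos: [574.8, -226.0, 38.8]
tcp_rot: [-3.14, -0.0, 1.52]
contact_force: [-0.8, 0.3, -0.2]
opening: 0.262
grasp_force: 49.9
```

```bash
cat > fit.py <<'E'
from h import *
import sys
s,c,p,d=look("wrist",sys.argv[1]); zt=float(sys.argv[2])
W=cloud(c,d);h=cv2.cvtColor(p,cv2.COLOR_RGB2HSV)
b=(h[...,1]>110)&(h[...,0]>12)&(h[...,0]<35)&(h[...,2]>150)&(abs(W[...,2]-zt)<4)
k=max(cv2.findContours(b.astype(np.uint8),0,1)[0],key=cv2.contourArea)[:,0]
print("blank top",cv2.minAreaRect(cast(c,k,zt)[:,:2].astype(np.float32)),np.median(W[b][:,2]))
g=(h[...,1]<60)&(h[...,2]>100)&(abs(W[...,2]-26)<3)
k=max(cv2.findContours(g.astype(np.uint8),0,1)[0],key=cv2.contourArea)[:,0]
q=cast(c,k,26)[:,:2]
R=cv2.minAreaRect(q.astype(np.float32));print("carrier",R,np.median(W[g][:,2]))
a=np.radians(87.2);e=np.array([np.cos(a),np.sin(a)]);n=np.array([e[1],-e[0]])
u=q@e;w=q@n;print("extent along",u.min(),u.max(),"across",np.percentile(w,[0,2,98,100]))
E
python3 fit.py w4 44
```

```text
t 4.38 [ 574.8 -226.    38.8] [-3.1400e+00 -4.0000e-04  1.5199e+00] F [-0.8  0.3 -0.2]
blank top ((573.7227783203125, -223.37889099121094), (50.33159255981445, 23.570770263671875), 87.0990982055664) 43.92412311825237
carrier ((574.5485229492188, -203.54383850097656), (62.43733215332031, 64.01653289794922), 87.08935546875) 26.070840731221466
extent along -206.51420667646903 -143.95979708225988 across [551.79959136 551.87838448 615.76381659 615.83351913]
```

View pics/w4.png

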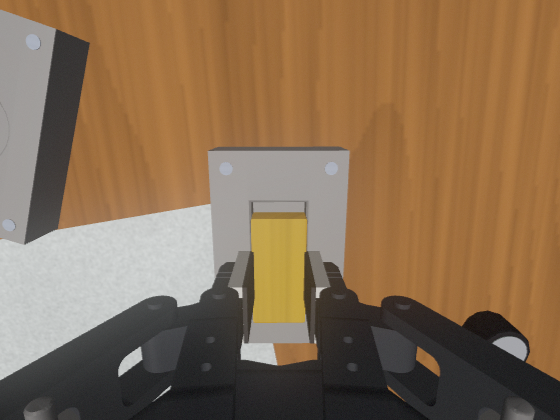

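The blank hovers over the nest, with the nest's far edge at row 201 and the blank's far edge at row 213. Casting the nest edge to check the offset along the long side.

```bash
python3 - <<'E'
from h import *
f=np.load("w4.npz");c=dict(camera_matrix=f["K"],world_from_camera=f["T"]);p=f["p"]
print([(v,int(p[v,279].mean())) for v in list(range(145,156))+list(range(196,218))])
print([(u,int(p[208,u].mean())) for u in list(range(244,256))+list(range(302,314))])
a=np.radians(87.2);e=np.array([np.cos(a),np.sin(a)])
for uv,z in(((279,150.5),26),((279,200.5),26),((279,212.5),44)): print(uv,cast(c,uv,z)[0,:2]@e)
n=np.array([e[1],-e[0]])
for uv in((249.5,208),(307.5,208)): print(uv,cast(c,uv,26)[0,:2]@n)
E
```

```text
[(145, 114), (146, 110), (147, 90), (148, 90), (149, 91), (150, 109), (151, 159), (152, 159), (153, 161), (154, 160), (155, 159), (196, 158), (197, 157), (198, 157), (199, 158), (200, 144), (201, 132), (202, 158), (203, 158), (204, 158), (205, 158), (206, 158), (207, 159), (208, 158), (209, 158), (210, 158), (211, 158), (212, 120), (213, 109), (214, 108), (215, 106), (216, 106), (217, 107)]
[(244, 160), (245, 161), (246, 161), (247, 161), (248, 158), (249, 133), (250, 129), (251, 99), (252, 80), (253, 134), (254, 157), (255, 158), (302, 157), (303, 157), (304, 114), (305, 83), (306, 129), (307, 135), (308, 145), (309, 157), (310, 159), (311, 160), (312, 160), (313, 158)]
(279, 150.5) -144.2512288492629
(279, 200.5) -167.3782421230664
(279, 212.5) -168.4022074947298
(249.5, 208) 570.304017817133
(307.5, 208) 597.6444929717095
```

To row units: 0.01 m is 0.025, 0.006 m is 0.015.

Call:
{"method": "move_arm", "body": {
  "motion": [
    [0,0,0,0.004,0,0,0.02],
    [0,0,0,0.004,0,0.01,0.02],
    [0,0,0,0.004,0,0.015,0.02],
    [0,0,0,0.004,0,0.02,0.02],
    [0,0,0,0.004,0,0.025,0.02],
    [0,0,0,0.004,0,0.025,0.02]
  ]
}}

```text
clock: 5.18
eef_pos: [575.7, -223.9, 29.0]
tcp_rot: [-3.141, -0.0, 1.521]
contact_force: [-0.3, 0.5, -1.0]
opening: 0.259
grasp_force: 49.9
```

No contact, so the blank has entered the nest. A bit lower, release, then rise and look.

To row units: -0.07 m is -0.175, -0.04 m is -0.1.

Call:
{"method": "move_arm", "body": {
  "motion": [
    [0,0,0,0,0,0.0038,0.02],
    [0,0,0,0,0,0.0038,0.02],
    [0,0,0,0,0,0.0038,0.045],
    [0,0,0,0,0,0.0038,0.045],
    [0,0,0,0,0,-0.05,0.045],
    [0,0,0,-0.05,0,-0.15,0.0],
    [0,0,0,-0.1,0,-0.175,0.0],
    [0,0,0,-0.1,0,-0.175,0.0]
  ]
}}

```text
clock: 6.18
eef_pos: [574.2, -265.4, 99.9]
tcp_rot: [3.14, 0.001, 1.519]
contact_force: [0.1, -0.4, -0.1]
opening: -0.001
grasp_force: 0.0
```

```bash
python3 fit.py w5 26; python3 - <<'E'
from h import *
f=np.load("w5.npz");c=dict(camera_matrix=f["K"],world_from_camera=f["T"]);W=cloud(c,f["d"]);h=cv2.cvtColor(f["p"],cv2.COLOR_RGB2HSV)
b=(h[...,1]>110)&(h[...,0]>12)&(h[...,0]<35)&(h[...,2]>150);b[:, :200]=0;b[:,360:]=0;b[250:]=0
for v in range(60,250,10): print(v,b[v].sum(),np.round(np.median(W[v][b[v]],0),1) if b[v].sum()>3 else '')
E
```

```text
t 6.17 [ 574.2 -265.4   99.9] [3.1398e+00 8.0000e-04 1.5192e+00] F [ 0.1 -0.4 -0.1]
blank top ((574.2036743164062, -221.65904235839844), (49.09414291381836, 23.397783279418945), 87.6019058227539) 26.067170649968347
carrier ((573.5816040039062, -222.31439208984375), (99.62886810302734, 63.88478469848633), 87.15078735351562) 26.072691035896085
extent along -243.85963821365365 -144.18808045957414 across [551.8224689  551.85587088 615.64382481 615.72779462]
60 79 [ 5.810e+02 -1.605e+02  1.000e-01]
70 82 [ 5.817e+02 -1.666e+02  2.000e-01]
80 25 [ 5.338e+02 -1.704e+02  3.000e-01]
90 26 [ 5.334e+02 -1.767e+02  1.000e-01]
100 29 [ 5.337e+02 -1.831e+02  3.000e-01]
110 31 [ 5.338e+02 -1.896e+02  2.000e-01]
120 69 [ 571.4 -198.2   25.1]
130 50 [ 576.9 -204.5   25.9]
140 48 [ 577.9 -210.6   25.8]
150 51 [ 578.5 -216.8   25.7]
160 57 [ 580.7 -223.2   25.3]
170 58 [ 580.1 -229.5   25.5]
180 58 [ 579.8 -235.9   25.5]
190 63 [ 581.8 -242.5   25.3]
200 25 [ 623.7 -257.3    0. ]
210 26 [ 6.233e+02 -2.649e+02  1.000e-01]
220 26 [ 6.234e+02 -2.726e+02  2.000e-01]
230 24 [ 6.241e+02 -2.805e+02  2.000e-01]
240 49 [ 5.868e+02 -2.862e+02  2.000e-01]
```

The blank has dropped in flush (its top is at 26.07 mm). Pressing it with closed fingers.

To row units: 0.076 m is 0.19, 0.042 m is 0.105.

Call:
{"method": "move_arm", "body": {
  "motion": [
    [0,0,0,0.105,0,0.05,0],
    [0,0,0,0.105,0,0.15,0],
    [0,0,0,0.105,0,0.1775,0],
    [0,0,0,0.105,0,0.185,0],
    [0,0,0,0.105,0,0.19,0],
    [0,0,0,0.105,0,0.19,0]
  ]
}}

```text
clock: 6.98
eef_pos: [573.3, -219.9, 25.9]
tcp_rot: [-3.136, -0.003, 1.52]
contact_force: [-17.1, 12.2, 42.1]
opening: -0.001
grasp_force: 20.9
```

Pressed with about 42 N. Backing off and looking at the carrier again.

Call:
{"method": "move_arm", "body": {
  "motion": [
    [0,0,0,0,0,-0.01,0],
    [0,0,0,-0.025,0,-0.125,0.05],
    [0,0,0,-0.1,0,-0.1875,0.085],
    [0,0,0,-0.1,0,-0.1875,0.085],
    [0,0,0,-0.1,0,-0.1875,0.085],
    [0,0,0,-0.1,0,-0.1875,0.085]
  ]
}}

```text
clock: 7.72
eef_pos: [573.0, -260.8, 96.9]
tcp_rot: [-3.139, -0.001, 1.521]
contact_force: [-0.3, 0.2, 0.4]
opening: 0.995
grasp_force: 0.0
```

```bash
python3 fit.py w6 26
```

```text
t 7.72 [ 573.  -260.8   96.9] [-3.1392e+00 -1.2000e-03  1.5212e+00] F [-0.3  0.2  0.4]
blank top ((574.5195922851562, -222.02749633789062), (49.44740295410156, 23.43634796142578), 87.12403106689453) 26.06541548065958
carrier ((573.6371459960938, -222.3315887451172), (99.35863494873047, 63.9776725769043), 87.16715240478516) 26.07012042304777
extent along -243.73783783077053 -144.34673310158468 across [551.81569569 551.88538362 615.76271641 615.82463435]
```

View pics/w6.png

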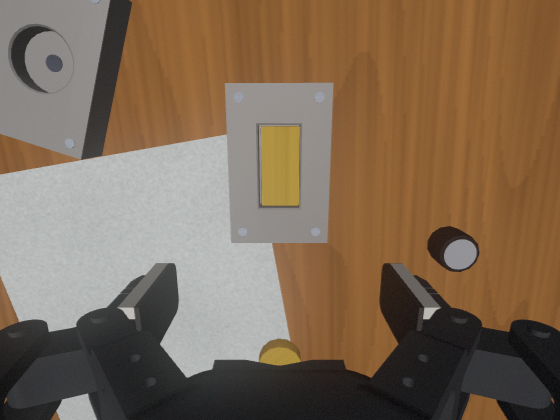

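The blank is seated flush in the nest at (280,165), and the carrier is undisturbed. Next I'll check from the depth how far the fingertips sit behind the TCP at a 60 mm opening, to choose the grip height above the rear stop.

```bash
python3 - <<'E'
from h import *
for t,z,x in(("w2",71.5,(165,212,250,330)),("w6",96.9,(115,180,255,330)),("w4",38.8,(228,256,250,330))):
    f=np.load(t+".npz");c=dict(camera_matrix=f["K"],world_from_camera=f["T"]);W=cloud(c,f["d"])[x[2]:x[3],x[0]:x[1]].reshape(-1,3)
    Z=W[:,2]-z;Z=Z[(Z>-15)&(Z<60)];print(t,np.histogram(Z,bins=range(-15,60,3)))
f=np.load("scene0.npz");c=camera_params("scene");W=cloud(c,f["d"])
m=(W[...,2]>70)&(W[...,0]>450)&(W[...,1]>0);q=W[m];print("gantry/spindle front x by y band, scene")
for y in range(20,360,40):
    s=q[abs(q[:,1]-y)<20]; print(y,np.round(np.percentile(s[:,0],1),0) if len(s)>5 else None)
E
```

```text
w2 (array([  0,   0,   0,   0,   0,   0,  20,  58, 113, 158, 157, 179, 205,
       195, 199, 203, 194, 190, 192, 288,  47,  54,  75,  82]), array([-15, -12,  -9,  -6,  -3,   0,   3,   6,   9,  12,  15,  18,  21,
        24,  27,  30,  33,  36,  39,  42,  45,  48,  51,  54,  57]))
w6 (array([  0,   0,   0,   0,   0,   0,   0,   0,   0,  56, 137, 186, 224,
       235, 254, 271, 262, 266, 256, 241, 221, 365,  95,  49]), array([-15, -12,  -9,  -6,  -3,   0,   3,   6,   9,  12,  15,  18,  21,
        24,  27,  30,  33,  36,  39,  42,  45,  48,  51,  54,  57]))
w4 (array([155,  19,   0,   0,   0,   0, 192,  92,  87,  84, 103,  92, 103,
        95, 107, 109, 119, 324,  68,  81,  75,  58,  62,  66]), array([-15, -12,  -9,  -6,  -3,   0,   3,   6,   9,  12,  15,  18,  21,
        24,  27,  30,  33,  36,  39,  42,  45,  48,  51,  54,  57]))
gantry/spindle front x by y band, scene
20 None
60 734.0
100 724.0
140 716.0
180 753.0
220 762.0
260 759.0
300 757.0
340 789.0
```

Call:
{"method": "move_arm", "body": {
  "motion": [
    [0,0,0,0.0925,-0.0025,0.075,0.085],
    [0,0,0,0.0925,-0.0025,0.175,0.085],
    [0,0,0,0.0925,-0.0025,0.225,0.085],
    [0,0,0,0.0925,-0.0025,0.225,0.085],
    [0,0,0,0.0925,-0.0025,0.225,0.06],
    [0,0,0,0.0925,-0.0025,0.225,0.06],
    [0,0,0,0.0925,-0.0025,0.225,0.06],
    [0,0,0,0.0925,-0.0025,0.225,0.06]
  ],
  "grip_force": 60
}}

```text
clock: 8.78
eef_pos: [575.7, -225.5, 10.0]
tcp_rot: [3.14, 0.001, 1.521]
contact_force: [-1.9, -0.4, 5.3]
opening: 0.73
grasp_force: 67.0
```

To row units: 0.165 m is 0.4125, 0.125 m is 0.3125, -0.05 rad is -0.008.

Call:
{"method": "move_arm", "body": {
  "motion": [
    [0,0,0,0,0,-0.05,0.06],
    [0,0,0,0,0,-0.1375,0.06],
    [0,0,0,0,0,-0.225,0.06],
    [0,0,0,0.05,0,-0.25,0.06],
    [0,0,0,0.125,-0.0125,-0.25,0.06],
    [0,0,-0.0032,0.2125,-0.025,-0.25,0.06],
    [0,0,-0.0064,0.3125,-0.0375,-0.25,0.06],
    [0,0,-0.008,0.4125,-0.05,-0.25,0.06]
  ]
}}

```text
clock: 9.78
eef_pos: [562.0, -56.9, 108.1]
tcp_rot: [-3.141, -0.0, 1.571]
contact_force: [0.4, 0.5, -3.8]
opening: 0.728
grasp_force: 67.4
```

To row units: 0.185 m is 0.4625, 0.175 m is 0.4375, -0.07 rad is -0.0111.

Call:
{"method": "move_arm", "body": {
  "motion": [
    [0,0,-0.0016,0.1,-0.0125,0,0.06],
    [0,0,-0.0032,0.2,-0.03,0,0.06],
    [0,0,-0.0048,0.3,-0.05,0,0.06],
    [0,0,-0.0072,0.375,-0.075,0,0.06],
    [0,0,-0.0095,0.4375,-0.0875,0,0.06],
    [0,0,-0.0111,0.4625,-0.1,0,0.06],
    [0,0,-0.0111,0.4625,-0.1,0,0.06]
  ]
}}

```text
clock: 10.65
eef_pos: [522.2, 126.4, 108.1]
tcp_rot: [-3.141, 0.0, 1.642]
contact_force: [0.3, -0.4, -3.8]
opening: 0.726
grasp_force: 67.4
```

```bash
python3 - <<'E'
from h import *
s,c,p,d=look("wrist","w7"); print(s["opening"],s["grasp_force"])
E
```

```text
t 10.65 [522.2 126.4 108.1] [-3.1409e+00  2.0000e-04  1.6421e+00] F [ 0.3 -0.4 -3.8]
0.7258121071993048 67.40473866462708
```

View pics/w7.png

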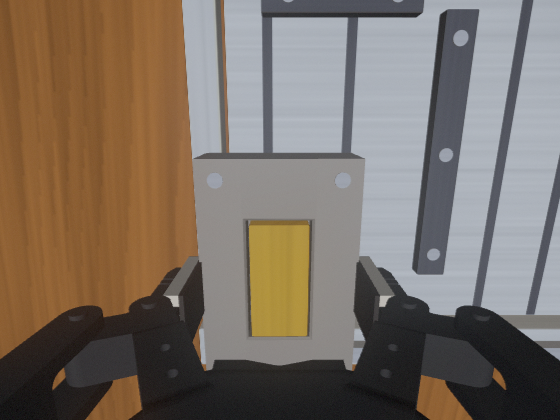

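The loaded carrier is held square, with its top face from about (197,157) to (360,157). The rear stop runs along columns 415–475, and the side stop's contact edge is at row 15.

```bash
cat > dock.py <<'E'
from h import *
import sys
f=np.load(sys.argv[1]+".npz");c=dict(camera_matrix=f["K"],world_from_camera=f["T"]);p,d=f["p"],f["d"]
W=cloud(c,d);h=cv2.cvtColor(p,cv2.COLOR_RGB2HSV)
def rect(m,z,name):
    k=max(cv2.findContours(m.astype(np.uint8),0,1)[0],key=cv2.contourArea)[:,0]
    q=cast(c,k,z)[:,:2];R=cv2.minAreaRect(q.astype(np.float32));b=cv2.boxPoints(R)
    e=max([b[1]-b[0],b[2]-b[1]],key=np.linalg.norm);a=np.degrees(np.arctan2(e[1],e[0]))%180
    print(name,np.round(R[0],1),np.round(R[1],1),"ang %.2f"%a,"z %.1f"%np.median(W[m][:,2]));return q,np.array(R[0]),a
dark=(h[...,2]<110)&(abs(W[...,2]-40)<3.5)
def comp(u,v):
    n,l=cv2.connectedComponents(cv2.morphologyEx(dark.astype(np.uint8),cv2.MORPH_CLOSE,np.ones((17,17))));return l==l[v,u]
def seeded(g):
    a=[int(x) for x in g.split(",")];return comp(*a)
q1,c1,a1=rect(seeded(sys.argv[2]),40,"rear")
q2,c2,a2=rect(seeded(sys.argv[3]),40,"side")
t=np.radians(a1-90);ex=np.array([np.cos(t),np.sin(t)]);ey=np.array([-ex[1],ex[0]])
xr=(q1@ex);ys=(q2@ey);print("rear x faces",xr.min(),xr.max(),"side y faces",ys.min(),ys.max())
g=(h[...,1]<60)&(h[...,2]>110)&(W[...,2]>90)&(W[...,2]<150);g[260:]=0
zt=np.median(W[g][:,2])
q3,c3,a3=rect(g,zt,"carrier top part")
print("carrier in machine axes: x",(q3@ex).min(),(q3@ex).max(),"y max",(q3@ey).max(), "turn to square deg",a1-a3 if abs(a1-a3)<45 else a1-a3-90)
E
python3 dock.py w7 446,120 340,8
```

```text
rear [618.3 180.3] [ 19.7 158.6] ang 94.07 z 40.1
side [547.3 255.7] [88.8  6.9] ang 4.06 z 40.0
rear x faces 619.7190887039854 639.4554646173013 side y faces 212.76648641433462 219.6729915857179
carrier top part [521.  159.5] [68.8 40.1] ang 4.07 z 124.2
carrier in machine axes: x 496.61988353525 565.3748297640077 y max 142.1469786984377 turn to square deg 0.006965637
```

To row units: 0.066 m is 0.165, 0.062 m is 0.155.

Call:
{"method": "move_arm", "body": {
  "motion": [
    [0,0,0,0.05,0.04,0,0.06],
    [0,0,0,0.1,0.08,0.025,0.06],
    [0,0,0,0.145,0.115,0.075,0.06],
    [0,0,0,0.15,0.12,0.125,0.06],
    [0,0,0,0.15,0.12,0.155,0.06],
    [0,0,0,0.15,0.12,0.165,0.06],
    [0,0,0,0.15,0.12,0.165,0.06]
  ]
}}

```text
clock: 11.58
eef_pos: [566.6, 188.5, 42.3]
tcp_rot: [-3.141, 0.0, 1.64]
contact_force: [-0.5, -0.5, -3.5]
opening: 0.728
grasp_force: 67.4
```

```bash
sed -i 's/>90)&(W\[...,2\]<150)/>54)\&(W[...,2]<66)/' dock.py; python3 - <<'E'
from h import *
look("wrist","w8")
f=np.load("w8.npz");T=np.linalg.inv(f["T"])
for P in((618,180,40),(547,256,40)):
    q=f["K"]@(T@np.array([*P,1]))[:3];print(q[:2]/q[2])
E
```

```text
t 11.57 [566.6 188.5  42.3] [-3.1413e+00  1.0000e-04  1.6402e+00] F [-0.5 -0.5 -3.5]
[388.60571408 293.48698631]
[244.94509835 115.26274756]
```

View pics/w8.png

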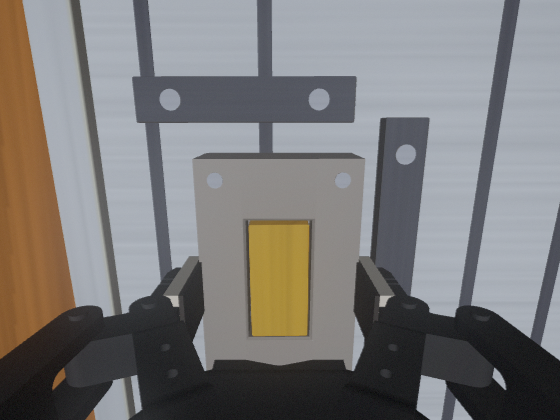

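The carrier sits just above the table, its far end at row 155. The side stop's near edge is at row 122 and the rear stop's front edge at about column 380.

```bash
python3 dock.py w8 405,200 245,98
```

```text
rear [615.8 219.4] [19.  80.4] ang 93.98 z 40.1
side [546.5 262.2] [89.2 17.7] ang 3.95 z 40.2
rear x faces 620.0700769723364 639.0727819591459 side y faces 214.67732020763054 232.4274170288395
carrier top part [563.2 221.5] [64.3 40.1] ang 3.95 z 58.3
carrier in machine axes: x 545.0016680125968 609.3398685247121 y max 201.88282222126628 turn to square deg 0.03479767
```

To row units: 0.008 m is 0.02, 0.005 m is 0.0125.

Call:
{"method": "move_arm", "body": {
  "motion": [
    [0,0,0,0.0125,0.0125,0.0025,0.06],
    [0,0,0,0.02,0.02,0.005,0.06],
    [0,0,0,0.02,0.02,0.005,0.06],
    [0,0,0,0.02,0.02,0.005,0.06]
  ]
}}

```text
clock: 12.12
eef_pos: [574.1, 197.7, 40.3]
tcp_rot: [-3.141, 0.0, 1.641]
contact_force: [-0.1, -0.3, -4.6]
opening: 0.73
grasp_force: 67.4
```

To row units: 0.0005 m is 0.0013, 0.0003 m is 0.0008.

Call:
{"method": "move_arm", "body": {
  "motion": [
    [0,0,0,0,0,0.0008,0.06],
    [0,0,0,0,0,0.0013,0.06],
    [0,0,0,0,0,0.0013,0.06]
  ]
}}

```text
clock: 12.5
eef_pos: [574.0, 197.6, 40.0]
tcp_rot: [-3.141, -0.0, 1.641]
contact_force: [-2.2, -0.5, 2.5]
opening: 0.728
grasp_force: 68.1
```

To row units: 0.003 m is 0.0075, 0.002 m is 0.005.

Call:
{"method": "move_arm", "body": {
  "motion": [
    [0,0,0,0,0.0025,-0.0005,0.06],
    [0,0,0,0,0.005,-0.0005,0.06],
    [0,0,0,0,0.0075,-0.0005,0.06],
    [0,0,0,0,0.0075,-0.0005,0.06]
  ]
}}

```text
clock: 13.0
eef_pos: [576.8, 197.8, 40.1]
tcp_rot: [-3.141, 0.0, 1.641]
contact_force: [-4.9, -0.7, 4.3]
opening: 0.732
grasp_force: 68.4
```

Call:
{"method": "move_arm", "body": {
  "motion": [
    [0,0,0,0,0.0013,0,0.06],
    [0,0,0,0,0.002,0,0.06],
    [0,0,0,0,0.002,0,0.06]
  ]
}}

```text
clock: 13.38
eef_pos: [577.4, 197.9, 40.1]
tcp_rot: [-3.141, 0.0, 1.641]
contact_force: [-5.2, -0.9, 4.8]
opening: 0.727
grasp_force: 68.3
```

To row units: 0.001 m is 0.0025, 0.0005 m is 0.0013.

Call:
{"method": "move_arm", "body": {
  "motion": [
    [0,0,0,0,0.0013,-0.0008,0.06],
    [0,0,0,0,0.0025,-0.0008,0.06],
    [0,0,0,0,0.0025,-0.0008,0.06]
  ]
}}

```text
clock: 13.75
eef_pos: [578.2, 197.9, 40.1]
tcp_rot: [-3.14, 0.0, 1.641]
contact_force: [-6.6, 0.3, 3.5]
opening: 0.726
grasp_force: 68.2
```

Call:
{"method": "move_arm", "body": {
  "motion": [
    [0,0,0,0,0.001,-0.0005,0.06],
    [0,0,0,0,0.001,-0.0005,0.06]
  ]
}}

```text
clock: 14.0
eef_pos: [578.2, 197.9, 40.1]
tcp_rot: [-3.139, 0.0, 1.641]
contact_force: [-7.2, 0.8, 2.4]
opening: 0.726
grasp_force: 68.1
```

To row units: 0.004 m is 0.01, 0.002 m is 0.005.

Call:
{"method": "move_arm", "body": {
  "motion": [
    [0,0,0,0.0025,0.0005,0,0.06],
    [0,0,0,0.005,0.0005,0,0.06],
    [0,0,0,0.0075,0.0005,0,0.06],
    [0,0,0,0.01,0.0005,0,0.06],
    [0,0,0,0.01,0.0005,0,0.06]
  ]
}}

```text
clock: 14.62
eef_pos: [578.1, 200.1, 40.1]
tcp_rot: [-3.139, 0.003, 1.641]
contact_force: [-5.9, -8.9, 5.8]
opening: 0.727
grasp_force: 68.4
```

```bash
python3 - <<'E'
from h import *
look("wrist","w9")
E
sed -i 's/W\[...,2\]>54)&(W\[...,2\]<66/W[...,2]>50)\&(W[...,2]<62/' dock.py; python3 dock.py w9 405,250 245,125
```

```text
t 14.62 [578.1 200.1  40.1] [-3.1385e+00  2.6000e-03  1.6409e+00] F [-5.9 -8.9  5.8]
rear [575.9 213.6] [290.2 193.1] ang 4.14 z 30.6
side [570.4 253.2] [ 52.6 138.5] ang 159.35 z 40.1
rear x faces -268.0366303065633 -74.89780499886577 side y faces 519.4560782420297 639.5524158741174
carrier top part [574.6 233. ] [64.1 39.7] ang 4.01 z 56.2
carrier in machine axes: x -210.81764953113057 -170.98968199154663 y max 621.9246595177401 turn to square deg 0.13242912
```

```bash
python3 - <<'E'
from h import *
f=np.load("w9.npz");c=dict(camera_matrix=f["K"],world_from_camera=f["T"]);p=f["p"];W=cloud(c,f["d"])
t=np.radians(4.0);ex=np.array([np.cos(t),np.sin(t)]);ey=np.array([-ex[1],ex[0]])
for v in range(100,166,2): print(v,int(p[v,235].mean()),np.round(W[v,235,2],1),"y40 %.1f"%(cast(c,(235,v),40)[0,:2]@ey),"y56 %.1f"%(cast(c,(235,v),56)[0,:2]@ey))
print()
for u in range(350,410,2): print(u,int(p[200,u].mean()),np.round(W[200,u,2],1),"x40 %.1f"%(cast(c,(u,200),40)[0,:2]@ex),"x56 %.1f"%(cast(c,(u,200),56)[0,:2]@ex))
E
```

```text
100 87 29.7 y40 233.8 y56 232.9
102 85 29.9 y40 233.0 y56 232.2
104 85 39.5 y40 232.3 y56 231.6
106 86 40.1 y40 231.5 y56 230.9
108 86 39.9 y40 230.8 y56 230.2
110 85 40.5 y40 230.0 y56 229.5
112 86 39.6 y40 229.2 y56 228.8
114 88 40.2 y40 228.4 y56 228.2
116 88 40.8 y40 227.7 y56 227.5
118 88 40.9 y40 226.9 y56 226.8
120 87 40.9 y40 226.1 y56 226.1
122 88 39.4 y40 225.3 y56 225.4
124 86 40.6 y40 224.5 y56 224.7
126 85 40.7 y40 223.8 y56 224.0
128 83 41.3 y40 223.0 y56 223.3
130 85 39.6 y40 222.2 y56 222.6
132 85 41.2 y40 221.4 y56 221.9
134 86 39.3 y40 220.6 y56 221.2
136 85 40.4 y40 219.8 y56 220.5
138 86 40.7 y40 219.0 y56 219.8
140 88 40.3 y40 218.2 y56 219.0
142 86 40.6 y40 217.4 y56 218.3
144 84 40.5 y40 216.6 y56 217.6
146 86 40.7 y40 215.8 y56 216.9
148 80 40.0 y40 214.9 y56 216.2
150 86 31.3 y40 214.1 y56 215.4
152 84 30.8 y40 213.3 y56 214.7
154 77 38.4 y40 212.5 y56 214.0
156 78 46.2 y40 211.7 y56 213.3
158 78 52.1 y40 210.8 y56 212.5
160 137 56.8 y40 210.0 y56 211.8
162 138 57.1 y40 209.2 y56 211.1
164 138 53.9 y40 208.4 y56 210.3

350 136 56.3 x40 620.2 x56 616.8
352 135
[... 234 characters left out ...]
 x40 627.1 x56 622.9
368 88 40.6 x40 628.0 x56 623.7
370 87 39.0 x40 628.8 x56 624.5
372 87 41.1 x40 629.7 x56 625.2
374 88 40.0 x40 630.6 x56 626.0
376 85 39.3 x40 631.4 x56 626.8
378 87 40.7 x40 632.3 x56 627.5
380 90 39.8 x40 633.1 x56 628.3
382 88 40.2 x40 634.0 x56 629.0
384 88 40.0 x40 634.8 x56 629.8
386 89 39.7 x40 635.7 x56 630.6
388 89 40.0 x40 636.6 x56 631.3
390 88 40.0 x40 637.4 x56 632.1
392 90 39.0 x40 638.3 x56 632.9
394 126 39.2 x40 639.1 x56 633.6
396 172 29.4 x40 640.0 x56 634.4
398 173 31.0 x40 640.9 x56 635.1
400 171 30.3 x40 641.7 x56 635.9
402 173 29.4 x40 642.6 x56 636.7
404 172 29.9 x40 643.4 x56 637.4
406 173 31.0 x40 644.3 x56 638.2
408 172 30.3 x40 645.1 x56 639.0
```

The carrier touches the rear stop but has about 2.7 mm left to the side stop: it is dragging under too much table load. I'll lighten the load, slide in y, then push x again.

To row units: 0.001 m is 0.0025, -0.0006 m is -0.0015.

Call:
{"method": "move_arm", "body": {
  "motion": [
    [0,0,0,0,-0.0015,-0.001,0.06],
    [0,0,0,0,-0.0015,-0.0013,0.06],
    [0,0,0,0.0013,-0.0015,-0.0013,0.06],
    [0,0,0,0.0025,-0.0015,-0.0013,0.06],
    [0,0,0,0.0025,-0.0015,-0.0013,0.06]
  ]
}}

```text
clock: 15.3
eef_pos: [577.9, 202.3, 40.4]
tcp_rot: [-3.14, 0.001, 1.641]
contact_force: [-4.1, -5.7, -5.1]
opening: 0.728
grasp_force: 67.4
```

To row units: 0.0008 m is 0.002, 0.0005 m is 0.0013.

Call:
{"method": "move_arm", "body": {
  "motion": [
    [0,0,0,0.0013,0,0.0003,0.06],
    [0,0,0,0.002,0.0005,0.0005,0.06],
    [0,0,0,0.002,0.0005,0.0005,0.06]
  ]
}}

```text
clock: 15.68
eef_pos: [577.9, 202.4, 40.4]
tcp_rot: [-3.139, 0.002, 1.641]
contact_force: [-4.9, -10.7, -1.1]
opening: 0.726
grasp_force: 67.8
```

To row units: 0.0007 m is 0.0018, 0.0004 m is 0.001.

Call:
{"method": "move_arm", "body": {
  "motion": [
    [0,0,0,-0.0003,0.001,0.0003,0.06],
    [0,0,0,-0.0003,0.0018,0.0005,0.06],
    [0,0,0,-0.0003,0.0018,0.0005,0.06],
    [0,0,0,-0.0003,0.0018,0.0005,0.06]
  ]
}}

```text
clock: 16.18
eef_pos: [577.9, 202.4, 40.4]
tcp_rot: [-3.138, 0.002, 1.641]
contact_force: [-6.6, -9.3, 4.0]
opening: 0.728
grasp_force: 68.2
```

```bash
python3 - <<'E'
from h import *
s,c,p,d=look("wrist","w10");print(s["tcp_rot"],s["wrist_torque"]);W=cloud(c,d)
t=np.radians(4.0);ex=np.array([np.cos(t),np.sin(t)]);ey=np.array([-ex[1],ex[0]])
h=cv2.cvtColor(p,cv2.COLOR_RGB2HSV)
for n,u,r in(("L",225,0),("R",330,0)):
  print(n,[(v,int(p[v,u].mean()),int(W[v,u,2]),round(float(cast(c,(u,v),56)[0,:2]@ey),1),round(float(cast(c,(u,v),40)[0,:2]@ey),1)) for v in range(130,164,2)])
for v in(180,240): print(v,[(u,int(p[v,u].mean()),int(W[v,u,2]),round(float(cast(c,(u,v),56)[0,:2]@ex),1),round(float(cast(c,(u,v),40)[0,:2]@ex),1)) for u in list(range(354,372,2))+list(range(384,400,2))])
g=(h[...,1]<60)&(h[...,2]>110)&(abs(W[...,2]-56)<4);g[250:]=0;g[:150]=0;g[:,:190]=0;g[:,362:]=0
P=W[g];A=np.linalg.lstsq(np.c_[P[:,:2]-P[:,:2].mean(0),np.ones(len(P))],P[:,2],rcond=None)[0];print("carrier top plane",A)
b=(h[...,1]>110)&(h[...,0]>12)&(h[...,0]<35)&(abs(W[...,2]-56)<6);print("blank z",np.median(W[b][:,2]))
cv2.imwrite("pics/w10.png",p[:,:,::-1])
E
```

```text
t 16.18 [577.9 202.4  40.4] [-3.1381e+00  2.1000e-03  1.6411e+00] F [-6.6 -9.3  4. ]
[-3.13813106e+00  2.12504752e-03  1.64109741e+00] [-1.57737838  1.16675404 -0.19545344]
L [(130, 85, 40, 224.8, 224.4), (132, 87, 39, 224.1, 223.6), (134, 85, 40, 223.4, 222.8), (136, 84, 39, 222.7, 222.0), (138, 85, 39, 222.0, 221.2), (140, 86, 39, 221.2, 220.4), (142, 85, 40, 220.5, 219.6), (144, 87, 40, 219.8, 218.8), (146, 85, 39, 219.1, 218.0), (148, 84, 40, 218.4, 217.1), (150, 84, 39, 217.6, 216.3), (152, 84, 38, 216.9, 215.5), (154, 79, 39, 216.2, 214.7), (156, 77, 46, 215.4, 213.9), (158, 77, 54, 214.7, 213.0), (160, 136, 57, 214.0, 212.2), (162, 136, 55, 213.2, 211.4)]
R [(130, 170, 31, 224.8, 224.4), (132, 169, 29, 224.1, 223.6), (134, 166, 31, 223.4, 222.8), (136, 166, 32, 222.7, 222.0), (138, 167, 30, 222.0, 221.2), (140, 168, 30, 221.2, 220.4), (142, 171, 29, 220.5, 219.6), (144, 172, 30, 219.8, 218.8), (146, 173, 30, 219.1, 218.0), (148, 174, 30, 218.4, 217.2), (150, 175, 30, 217.6, 216.3), (152, 173, 30, 216.9, 215.5), (154, 79, 37, 216.2, 214.7), (156, 80, 46, 215.5, 213.9), (158, 79
[... 489 characters left out ...]
3, 637.6), (394, 89, 38, 633.0, 638.5), (396, 142, 29, 633.8, 639.3), (398, 170, 28, 634.5, 640.2)]
240 [(354, 134, 56, 619.4, 623.1), (356, 134, 56, 620.2, 624.0), (358, 133, 56, 621.0, 624.9), (360, 98, 39, 621.7, 625.7), (362, 85, 40, 622.5, 626.6), (364, 85, 39, 623.3, 627.5), (366, 89, 39, 624.1, 628.4), (368, 86, 40, 624.9, 629.3), (370, 87, 40, 625.7, 630.2), (384, 88, 40, 631.2, 636.4), (386, 87, 40, 632.0, 637.3), (388, 89, 40, 632.8, 638.2), (390, 106, 40, 633.6, 639.1), (392, 172, 30, 634.4, 639.9), (394, 171, 30, 635.1, 640.8), (396, 172, 30, 635.9, 641.7), (398, 172, 29, 636.7, 642.6)]
carrier top plane [-3.78249890e-03 -3.30399363e-04  5.63120272e+01]
blank z 56.334616583796986
```

View pics/w10.png

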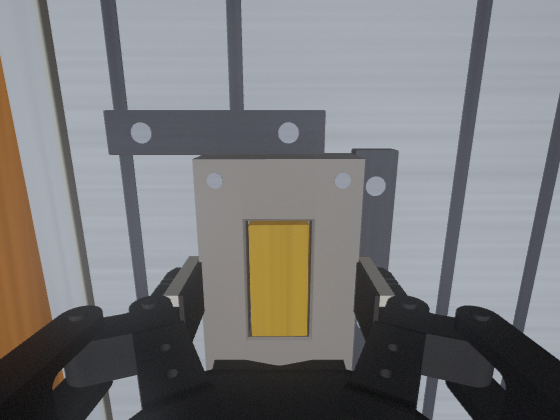

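Both gaps are closed: the carrier's end is against the side stop at row 156 and its long side against the rear stop at column 363, the blank is flush, and the tilt is under 0.004 rad. To be sure of force on both stops I'll lighten the table load, ease y, load x, then reload y.

To row units: 0.0008 m is 0.002, -0.0006 m is -0.0015.

Call:
{"method": "move_arm", "body": {
  "motion": [
    [0,0,0,-0.001,0,-0.0003,0.06],
    [0,0,0,-0.0015,0.0013,-0.0005,0.06],
    [0,0,0,-0.0015,0.002,-0.0005,0.06],
    [0,0,0,-0.0015,0.002,-0.0005,0.06]
  ]
}}

```text
clock: 16.73
eef_pos: [578.0, 202.3, 40.4]
tcp_rot: [-3.137, 0.002, 1.641]
contact_force: [-10.5, -5.9, 3.7]
opening: 0.724
grasp_force: 68.2
```

To row units: 0.0007 m is 0.0018, -0.0001 m is -0.0003.

Call:
{"method": "move_arm", "body": {
  "motion": [
    [0,0,0,0.0008,0,-0.0003,0.06],
    [0,0,0,0.0015,0,-0.0005,0.06],
    [0,0,0,0.0018,0,-0.0005,0.06],
    [0,0,0,0.0018,0,-0.0005,0.06],
    [0,0,0,0.0018,0,-0.0005,0.06]
  ]
}}

```text
clock: 17.35
eef_pos: [577.9, 202.3, 40.4]
tcp_rot: [-3.137, 0.002, 1.641]
contact_force: [-9.8, -9.8, 2.5]
opening: 0.725
grasp_force: 68.0
```

```bash
python3 -c "
from rig import order
print(order.sign_off())"
```

```text
the job is handed in; nothing more can be done
None
```

I pressed the blank flush into its carrier and handed the job in with the gripper still holding the loaded carrier flat on the machine's table, pushing it with about 10 N toward each stop. Sign-off returned no verdict, and I inferred the contact on each stop from the wrist force and the camera.

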